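# Fasten the large pastel box

### The job

Pack up the larger of the two wooden pastel boxes for carrying: press its lid fully shut, then swing the brass hasp over, down onto the staple on the box's front, until it lies against the front. Do not touch the smaller box.

Things in the scene. Friction and masses are not known exactly. Their poses are not given: they have to be found in the camera images.
- pastel_box: The larger of two wooden boxes, 150 mm deep (x), 230 wide (y), 90 high with its lid shut; fixed, it does not slide. Origin: centre of its underside, on the table; z up; +x points out of its front, which looks away from the robot, give or take the yaw. The lid is its top 16 mm, hinged along the rear top edge (x = -75 mm, height 74 mm).
- box_lid (a joint): Opening angle of the larger box's lid in rad: 0 shut, growing as its front edge rises; starts ajar at 0.25 to 0.5. The lid is a flat slab as deep and wide as the box. Its hinge is stiff: it stays where it is left, and goes down under 1 to 4 N pressed on its front half.
- box_hasp (a joint): Angle of the larger box's hasp relative to its lid, in rad. 0: hanging down flat along the box's front, its slot over the staple. 1.57: level, sticking out forward. 3.14: standing up above the lid. More (at most 3.8): leaning back over the lid. Starts at 2.6 to 3.7. Its hinge is stiff: it stays where it is left, and swings under about 1 N pushed at its free end.
- hasp_hinge (a point): Middle of the hasp's hinge line, on the lid's front top edge; with the lid shut at x = +80 mm, y = 0, height 92 mm in the box's frame, the line along y. The hasp is a brass strap 30 mm wide, 42 long, 3 thick. Its free end is rolled into a bead standing 4.5 mm proud of the strap: to the rear when it stands up, away from the box when closed.
- staple (a point): Middle of the brass staple at the box's front wall, x = +75 mm, y = 0, height 70 mm in the box's frame. It sticks 8.5 mm out of the front. The closed hasp's bead lies 16 mm below the staple and stands 11 mm out from the front, so it is reached before the staple; the hasp ends at height 50 mm.
- small_box: The smaller box, not to be touched: same wood, same brass hasp, also ajar; 110 mm deep (x), 140 wide (y), 70 high with its lid shut; fixed. Origin: centre of its underside; +x out of its front. Its raised lid reaches up to 130 mm above the table, its hasp up to 170 mm. The two boxes stand side by side; either may be on the left.

How it is judged (in metres and radians):
On the way, in this order (a step that is already met when the one before it is completed fails the run):
1. the larger box's lid is pressed shut (value of joint box_lid below 0.07 rad), for 0.2 s.
2. its hasp is swung over the staple (value of joint box_hasp below 0.2 rad and value of joint box_lid below 0.07 rad), for 0.2 s.
At the end, for the whole second after the job is handed in: The larger box's lid is shut (within 0.07 rad, about 10 mm at its front edge) and its hasp hangs over the staple, within 0.2 rad of the front, at rest (all of step 2 and velocity of joint box_hasp between -0.05 and 0.05 rad/s); the robot touches nothing.
It fails at once if the smaller box is touched (more than 1 N) (contact force between any of the arm, the fingers and small_box above 1 N).
It also fails if it takes over 40 s, if anything falls off the work surface, if the arm or the gripper's body presses on something with over 40 N, if the wrist force passes 120 N, or if a joint passes its speed limit or range.

### The arm

A 6-joint arm with a two-finger parallel gripper is mounted at the origin on the work surface. World frame = base frame: x ahead of the robot, y to its left, z up, the work surface at z = 0. Lengths are in mm, angles in rad, forces in N, time in s.
With the tool pointing down it reaches from about 425 to 950 mm from the base axis. Payload 3.5 kg.
Tool frame: the origin (TCP) lies on the centre line of the jaws, within the pads' length; the fingertips stand 14 mm ahead of it and the grasp point (between the pads) lies 5 mm behind it; z points along the fingers, y is the line along which they close (so a half turn about z gives the same grasp; the last joint's range is limited). The gripper opens to 85 mm and grips with 20 to 120 N. Pads are 22 mm wide; open, the fingers measure 114 mm over their backs; the gripper's body (76 mm by 85 mm) begins 54 mm behind the grasp point. The pads swing forward as they close: fully open they stand 13 mm farther back than shut.
Start: joints at [-1.378, 0.286, 1.577, -0, 1.279, -0.15], TCP at [226.908, -635.703, 207.825] pointing down, gripper open.
Joint ranges: [-2.77, 2.77], [-0.9, 2.22], [0.21, 2.48], [-1.53, 4.67], [0.24, 2.81], [-2.84, 2.84]. Speed limits (rad/s): [2.79, 2.79, 3.14, 3.14, 3.14, 3.14].

### API

Orientations are given as a rotation vector (axis times angle).
In Python, from station import env gives the robot as it stands.
- The arm moves only by the shell command python3 -m handwheel 'ROWS'. ROWS is JSON, a list of rows, each an object of numbers: "fingers": the closure, from -1 (fully open) to 1 (shut); "x", "y", "z": the shift along the tool's x, y, z in mm; "ax", "ay", "az": the turn, a rotation vector about the tool's x, y, z in degrees. In form: [{"fingers": .., "x": .., "y": .., "z": .., "ax": .., "ay": .., "az": ..}, ...]. A call has 1 to 8 rows; each row is the pose to reach, as a shift and turn from the pose commanded when the call began, along the tool's axes at that moment; what a row does not reach only later rows make up. A row lasts 1/10 s, in which the tool goes at most 50 mm and 8.59 degrees, less where a joint would pass 70% of its speed; a pose out of reach is approached as far as the arm can. A call with a gripper value outside its range is refused whole. The fingers move at their own pace and stop on an object; the grip force is fixed at half the most. Time passes only in rows, so rows that repeat a pose let the fingers close. It gives the time, the measured TCP pose, the force, the opening and the grip force at its end, in the units of the state.
- env.get_obs(): the state, without advancing time (a new reading comes with each control period).
- env.get_image(name): name is "scene" or "top" or "wrist"; returns the picture (400x640x3 uint8, red, green, blue); there is no depth.
- env.get_calibration(name): a dict with "vfov" (degrees; the focal length in pixels is half the picture's height over the tangent of half this angle, whatever the lens; pixels are square), "cx", "cy" (the principal point, pixels), "world_to_cam" (4x4, takes a point from world to camera coordinates). Camera axes: x right, y up, looking along -z (the intrinsics and any distortion apply to the point x, -y, -z); pixel columns grow to the right and rows downward; lengths in mm; the calibration is good to about 2 mm. A picture is of the moment at which its call begins: read the wrist's pose just before it. get_calibration takes no time and is no camera call; for the wrist camera it gives the pose at the moment of the call.
- env.hand_in(): hands the job in; it is judged then, once.
The state is a dict: "time_s": time; "joint_positions": joint angles; "joint_velocities": joint speeds; "tau": joint torques, N m; "position": TCP position; "tool_rot": TCP orientation; "contact_force": force on the tool from outside, world axes, zero at the start; "moment": the same for the moment, N m; "finger_gap": finger opening in mm; "gripper_force": force on a finger pad.
Only numpy, scipy, OpenCV 4.12 (cv2) and the standard library are available. Lean on these libraries where they do the work, as an engineer would, in place of code of your own. Each camera call takes 0.05 s, during which the arm holds its last target. There are 200 camera calls.

## Working session

There is one attempt and no reset: what is moved stays moved. The work goes in short steps, Python scripts to look and compute and a shell command to move; the robot and the scene stay as the last step left them, time stands still between calls to the robot, and variables do not carry over. Pictures are saved under pics/ and viewed, at most 10 in all, crops included, and the job is handed in when it is done.

```bash
mkdir -p pics; ls
python3 - <<'E'
from station import env
import cv2,numpy as np
for n in("scene","top"):
    im=env.get_image(n); cv2.imwrite(f"pics/{n}0.png",im[:,:,::-1])
    c=env.get_calibration(n); print(n,c)
o=env.get_obs();print(o["position"],o["tool_rot"],o["time_s"])
E
```

```text
pics
scene {'vfov': 53.280158222437365, 'cx': 318.41697872696375, 'cy': 201.16429463896338, 'world_to_cam': array([[-2.28043037e-01,  9.73539405e-01, -1.47444629e-02,
         1.36032771e+02],
       [-7.53039373e-01, -1.66753001e-01,  6.36494415e-01,
         3.18061871e+02],
       [ 6.17193710e-01,  1.56251281e-01,  7.71140364e-01,
        -1.01668509e+03],
       [ 0.00000000e+00,  0.00000000e+00,  0.00000000e+00,
         1.00000000e+00]])}
top {'vfov': 55.27362810616762, 'cx': 314.804047534534, 'cy': 204.50638498938588, 'world_to_cam': array([[-2.89052325e-02, -9.98995130e-01, -3.42522754e-02,
         2.24645543e+01],
       [ 9.93709545e-01, -3.24275086e-02,  1.07190474e-01,
        -4.83669194e+02],
       [-1.08193477e-01, -3.09384474e-02,  9.93648320e-01,
        -7.26603182e+02],
       [ 0.00000000e+00,  0.00000000e+00,  0.00000000e+00,
         1.00000000e+00]])}
[ 226.79093539 -635.07627965  206.55977133] [-3.09345131e+00 -5.35461421e-01  9.34261561e-05] 0.1
```

View pics/scene0.png

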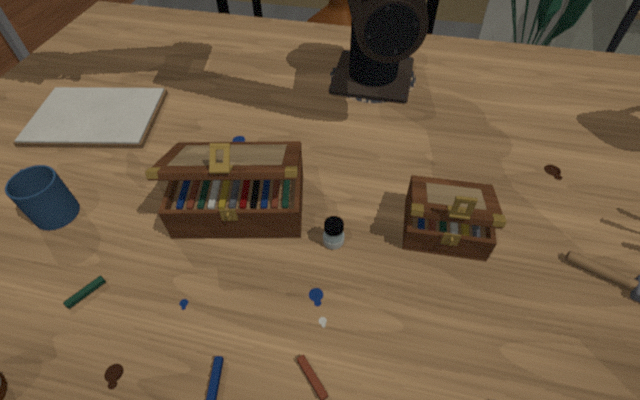

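View pics/top0.png

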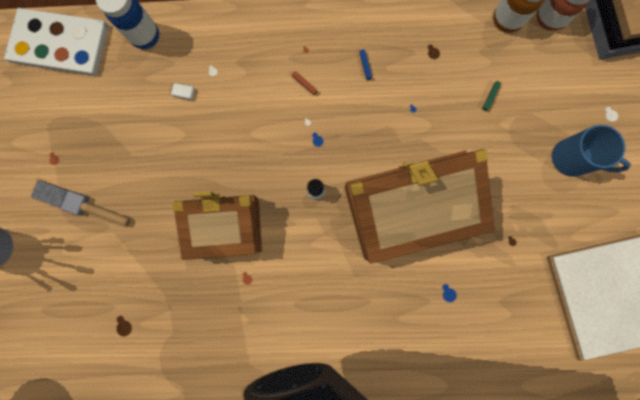

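The larger box is on the robot's right: scene (150–303, 143–236), top (347–495, 151–263). The smaller one is at scene (405–500, 178–255), top (175–260, 195–258). Next I'll enlarge crops to pick corners.

Run:
```python
import cv2,numpy as np
a=cv2.imread("pics/scene0.png")[130:245,135:320];b=cv2.imread("pics/top0.png")[140:275,335:510]
a=cv2.resize(a,None,fx=4,fy=4,interpolation=cv2.INTER_CUBIC);b=cv2.resize(b,None,fx=4,fy=4,interpolation=cv2.INTER_CUBIC)
cv2.imwrite("pics/sc.png",a);cv2.imwrite("pics/tc.png",b)
```

```text
(no output)
```

View pics/sc.png

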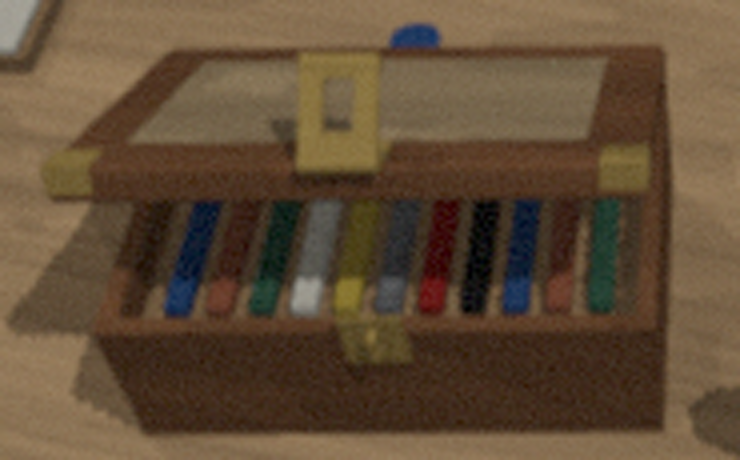

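View pics/tc.png

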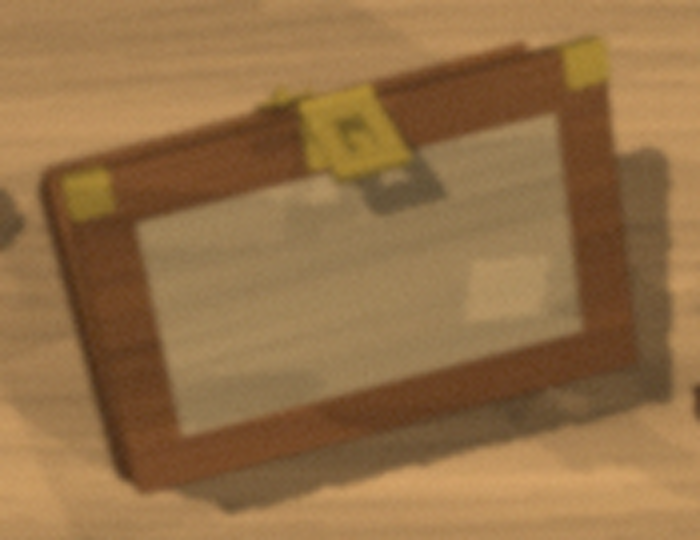

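The enlarged views give clear corners: body bottom front at scene (171,238)/(300.5,237.5), lid front corners at scene (146,168)/(297.5,167) and top (487,149.5)/(349.5,183). The hasp stands up at about 3.1–3.5 rad.

```bash
cat > h.py <<'E'
from station import env
import numpy as np
def ray(n,p,cal=None):
    c=cal or env.get_calibration(n);f=200/np.tan(np.radians(c["vfov"]/2))
    W=np.array(c["world_to_cam"]);d=np.array([(p[0]-c["cx"])/f,-(p[1]-c["cy"])/f,-1])
    R=W[:3,:3];return -R.T@W[:3,3],R.T@d
def plane(n,p,z,cal=None):
    o,d=ray(n,p,cal);return o+d*(z-o[2])/d[2]
def tri(p,q,n="scene",m="top"):
    o,d=ray(n,p);e,g=ray(m,q)
    A=np.stack([d,-g],1);s=np.linalg.lstsq(A,e-o,rcond=None)[0]
    a=o+d*s[0];b=e+g*s[1];return (a+b)/2,np.linalg.norm(a-b)
E
python3 - <<'E'
from h import *
np.set_printoptions(precision=1,suppress=True)
S=lambda x,y:(135+x/4,130+y/4)
T=lambda x,y:(335+x/4,140+y/4)
print("bottom",plane("scene",S(145,433),0),plane("scene",S(662,430),0))
print("rim",plane("scene",S(97,333),74),plane("scene",S(660,328),74))
print("rear lid",plane("top",T(140,490),88),plane("top",T(637,365),88))
print("lidF R(-y)",tri(S(45,152),T(607,38)))
print("lidF L(+y)",tri(S(650,147),T(58,172)))
print("rear L",tri(S(662,47),T(140,490)),"rear R",tri(S(175,50),T(637,365)))
print("hasp tip",tri(S(300,52),T(412,163)),tri(S(380,54),T(338,180)))
print("hasp base",tri(S(300,170),T(375,87)),tri(S(378,172),T(302,100)))
print("staple",plane("scene",S(372,335),70))
print("small corners", [plane("top",p,80) for p in((176,205),(258,197),(261,255),(183,259))])
E
```

```text
bottom [ 570.5 -274.3    0. ] [518.8 -50.7   0. ]
rim [ 571.1 -271.2   74. ] [518.8 -47.8  74. ]
rear lid [371.  -89.1  88. ] [ 419.6 -310.1   88. ]
lidF R(-y) (array([ 549.8, -276.7,  157.3]), np.float64(4.148752696292844))
lidF L(+y) (array([502.4, -52.7, 161.1]), np.float64(2.4461622093539))
rear L (array([370.6, -87.3,  87.8]), np.float64(3.652789444220561)) rear R (array([ 419. , -308.5,   86.7]), np.float64(4.050435535742717))
hasp tip (array([ 498.2, -189.7,  178.2]), np.float64(2.603708734662024)) (array([ 492.5, -160.3,  177.8]), np.float64(3.4470050365656166))
hasp base (array([ 533.9, -182.6,  152.4]), np.float64(5.942839039228392)) (array([ 529.5, -152.6,  153.4]), np.float64(5.427480333117905))
staple [ 544.9 -162.9   70. ]
small corners [array([485.8, 263.2,  80. ]), array([495.6, 110.2,  80. ]), array([389.4, 106.1,  80. ]), array([386.2, 249.2,  80. ])]
```

```bash
cat > g.py <<'E'
# usage: python3 g.py x y  (box frame target) -> current TCP in box frame, tool-frame shift
import sys
from h import *
from scipy.spatial.transform import Rotation as R
C=np.array([471.6,-178,0]);B=R.from_euler("z",.229).as_matrix()
o=env.get_obs();p=o["position"];T=R.from_rotvec(o["tool_rot"]).as_matrix()
l=B.T@(p-C);print("t",round(o["time_s"],2),"tcp box",l.round(1),"tool axes box\n",(B.T@T).round(3),"F box",(B.T@o["contact_force"]).round(1))
if len(sys.argv)>2:
    t=[float(a) for a in sys.argv[1:]];t=np.array(t if len(t)==3 else t+[l[2]])
    print("shift",(T.T@(C+B@t-p)).round(1))
E
python3 -m handwheel '[{"fingers":1,"x":40,"y":-28,"z":-30},{"fingers":1,"x":80,"y":-57,"z":-30,"az":2},{"fingers":1,"x":120,"y":-85,"z":-30,"az":4},{"fingers":1,"x":160,"y":-110,"z":-30,"az":6.5},{"fingers":1,"x":200,"y":-138,"z":-30,"az":6.5},{"fingers":1,"x":240,"y":-166,"z":-30,"az":6.5},{"fingers":1,"x":280,"y":-194,"z":-30,"az":6.5},{"fingers":1,"x":320,"y":-222,"z":-30,"az":6.5}]'; python3 g.py 35 -60
```

```text
t 0.1 tcp box [-342.2 -389.6  206.6] tool axes box
 [[ 0.994  0.114  0.   ]
 [ 0.114 -0.994  0.002]
 [ 0.    -0.002 -1.   ]] F box [ 1.4 -0.5  0.8]
shift [ 412.2 -284.6    0.7]validation failed for argument at $[0]...
```

```bash
python3 -m handwheel '[{"fingers":1,"x":40,"y":-28,"z":-30,"ax":0,"ay":0,"az":0},{"fingers":1,"x":80,"y":-57,"z":-30,"ax":0,"ay":0,"az":2},{"fingers":1,"x":120,"y":-85,"z":-30,"ax":0,"ay":0,"az":4},{"fingers":1,"x":160,"y":-110,"z":-30,"ax":0,"ay":0,"az":6.5},{"fingers":1,"x":200,"y":-138,"z":-30,"ax":0,"ay":0,"az":6.5},{"fingers":1,"x":240,"y":-166,"z":-30,"ax":0,"ay":0,"az":6.5},{"fingers":1,"x":280,"y":-194,"z":-30,"ax":0,"ay":0,"az":6.5},{"fingers":1,"x":320,"y":-222,"z":-30,"ax":0,"ay":0,"az":6.5}]'; python3 g.py 35 -60
```

```text
time_s: 0.9
position: [454.3, -317.0, 237.4]
tool_rot: [-3.12, -0.359, 0.0]
contact_force: [0.6, -0.6, -0.2]
finger_gap: 0.0
gripper_force: 0.0
t 0.9 tcp box [ -48.4 -131.5  237.4] tool axes box
 [[ 1.     0.    -0.   ]
 [ 0.    -1.     0.001]
 [-0.    -0.001 -1.   ]] F box [ 0.5 -0.7 -0.2]
shift [ 83.4 -71.4   0. ]
```

```bash
python3 -m handwheel '[{"fingers":1,"x":35,"y":-30,"z":0,"ax":0,"ay":0,"az":0},{"fingers":1,"x":70,"y":-60,"z":0,"ax":0,"ay":0,"az":0},{"fingers":1,"x":82,"y":-71,"z":15,"ax":0,"ay":0,"az":0},{"fingers":1,"x":82,"y":-71,"z":30,"ax":0,"ay":0,"az":0},{"fingers":1,"x":82,"y":-71,"z":40,"ax":0,"ay":0,"az":0},{"fingers":1,"x":82,"y":-71,"z":40,"ax":0,"ay":0,"az":0}]'; python3 g.py 35 -60
python3 - <<'E'
from h import *;import cv2
a=cv2.resize(env.get_image("scene")[80:260,100:360],None,fx=3,fy=3)
cv2.imwrite("pics/s1.png",a[:,:,::-1])
E
```

```text
time_s: 1.5
position: [515.2, -231.6, 194.5]
tool_rot: [-3.118, -0.356, 0.007]
contact_force: [0.2, -0.3, 0.4]
finger_gap: 0.3
gripper_force: 0.0
t 1.5 tcp box [ 30.3 -62.1 194.5] tool axes box
 [[ 1.    -0.001 -0.004]
 [-0.001 -1.     0.004]
 [-0.004 -0.004 -1.   ]] F box [ 0.1 -0.3  0.4]
shift [ 4.7 -2.1 -0. ]
```

View pics/s1.png

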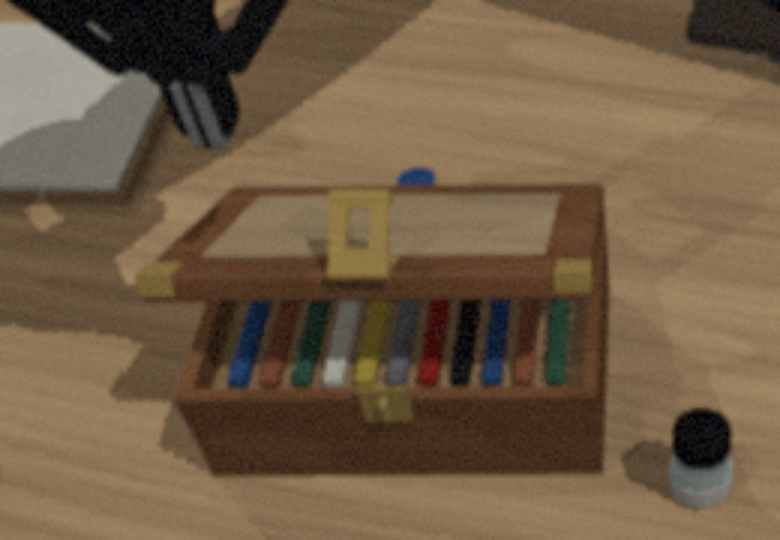

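The fingertip appears at scene about (169,128), while the pinhole prediction was (178,145). I'll check that against a fresh look now the arm has settled.

Run:
```python
from h import *;import cv2
a=env.get_image("scene")[90:210,110:270];o=env.get_obs();print(o["position"],o["tool_rot"])
b=env.get_image("top")[140:275,335:510]
a=cv2.resize(a,None,fx=3,fy=3);b=cv2.resize(b,None,fx=2.5,fy=2.5)
H=max(a.shape[0],b.shape[0]);P=lambda q:cv2.copyMakeBorder(q,0,H-q.shape[0],0,0,0)
cv2.imwrite("pics/s2.png",np.hstack([P(a),P(b)])[:,:,::-1]);print(a.shape,b.shape)
def proj(n,X):
    c=env.get_calibration(n);q=c["world_to_cam"]@np.r_[X,1];f=200/np.tan(np.radians(c["vfov"]/2));return c["cx"]-f*q[0]/q[2],c["cy"]+f*q[1]/q[2]
t=o["position"]-[0,0,14]
print(proj("scene",t),proj("top",t))
```

```text
[ 516.49594961 -232.47105535  197.18053994] [-3.12073296e+00 -3.56054180e-01  1.70327064e-03]
(360, 480, 3) (338, 438, 3)
(np.float64(176.70195884314788), np.float64(144.36381275151217)) (np.float64(465.1365345551426), np.float64(167.96827731503237))
```

View pics/s2.png

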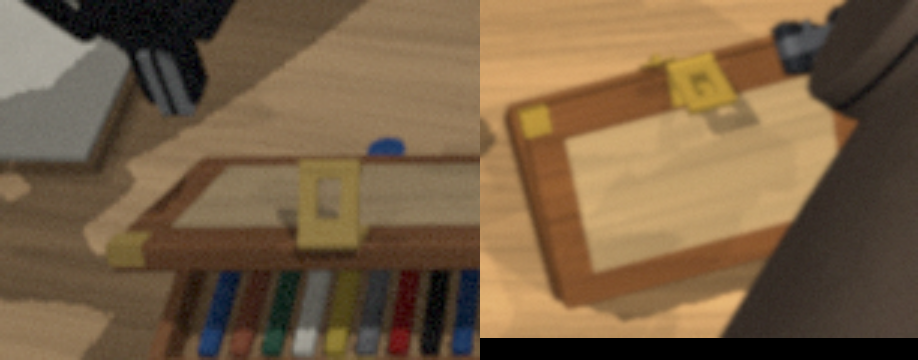

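Run:
```python
from h import *
for q in((463,162),(463,165),(462,158)): print(tri((170,127.7),q))
```

```text
(array([ 520.9727682 , -222.67391277,  218.933863  ]), np.float64(11.531898773280957))
(array([ 517.55071156, -224.4472914 ,  215.61068948]), np.float64(13.31541173086663))
(array([ 525.74128413, -219.41760702,  223.55650055]), np.float64(10.4050294618424))
```

```bash
python3 -m handwheel '[{"fingers":1,"x":2,"y":-2,"z":10,"ax":0,"ay":0,"az":0},{"fingers":1,"x":2,"y":-2,"z":18,"ax":0,"ay":0,"az":0},{"fingers":1,"x":2,"y":-2,"z":22,"ax":0,"ay":0,"az":0}]'; python3 g.py
python3 -m handwheel '[{"fingers":1,"x":0,"y":0,"z":4,"ax":0,"ay":0,"az":0},{"fingers":1,"x":0,"y":0,"z":8,"ax":0,"ay":0,"az":0},{"fingers":1,"x":0,"y":0,"z":12,"ax":0,"ay":0,"az":0}]'; python3 g.py
```

```text
time_s: 1.95
position: [518.3, -228.7, 174.5]
tool_rot: [-3.12, -0.359, 0.002]
contact_force: [0.3, 0.7, 0.9]
finger_gap: 0.1
gripper_force: 0.0
t 1.95 tcp box [ 34.  -60.  174.5] tool axes box
 [[ 1.     0.    -0.001]
 [ 0.    -1.     0.001]
 [-0.001 -0.001 -1.   ]] F box [0.4 0.6 0.9]
time_s: 2.25
position: [519.0, -228.9, 163.6]
tool_rot: [3.121, 0.36, 0.0]
contact_force: [0.3, -0.2, 0.3]
finger_gap: 0.2
gripper_force: 0.0
t 2.25 tcp box [ 34.6 -60.3 163.6] tool axes box
 [[ 1.  0.  0.]
 [ 0. -1. -0.]
 [ 0.  0. -1.]] F box [ 0.3 -0.3  0.3]
```

```bash
python3 -m handwheel '[{"fingers":1,"x":0,"y":0,"z":4,"ax":0,"ay":0,"az":0},{"fingers":1,"x":0,"y":0,"z":8,"ax":0,"ay":0,"az":0},{"fingers":1,"x":0,"y":0,"z":12,"ax":0,"ay":0,"az":0}]'; python3 g.py
```

```text
time_s: 2.55
position: [518.9, -228.9, 151.6]
tool_rot: [3.121, 0.36, 0.0]
contact_force: [0.7, 0.4, 0.2]
finger_gap: 0.0
gripper_force: 0.0
t 2.55 tcp box [ 34.5 -60.3 151.6] tool axes box
 [[ 1.  0.  0.]
 [ 0. -1. -0.]
 [ 0.  0. -1.]] F box [0.8 0.2 0.2]
```

```bash
for i in 1; do python3 -m handwheel '[{"fingers":1,"x":0,"y":0,"z":4,"ax":0,"ay":0,"az":0},{"fingers":1,"x":0,"y":0,"z":8,"ax":0,"ay":0,"az":0}]'; python3 -m handwheel '[{"fingers":1,"x":0,"y":0,"z":4,"ax":0,"ay":0,"az":0},{"fingers":1,"x":0,"y":0,"z":8,"ax":0,"ay":0,"az":0}]';done
python3 - <<'E'
from h import *;import cv2
a=env.get_image("scene")[90:250,110:320];b=env.get_image("wrist")
a=cv2.resize(a,None,fx=2,fy=2);b=cv2.resize(b,(380,238))
P=lambda q:cv2.copyMakeBorder(q,0,320-q.shape[0],0,0,0)
cv2.imwrite("pics/s3.png",np.hstack([P(a),P(b)])[:,:,::-1])
E
```

```text
time_s: 2.75
position: [518.9, -228.9, 143.5]
tool_rot: [3.121, 0.359, 0.0]
contact_force: [0.4, -0.1, -0.8]
finger_gap: -0.4
gripper_force: 0.0
time_s: 2.95
position: [518.9, -228.9, 135.5]
tool_rot: [-3.121, -0.359, 0.0]
contact_force: [-0.8, -0.5, 0.1]
finger_gap: -0.1
gripper_force: 0.0
```

View pics/s3.png

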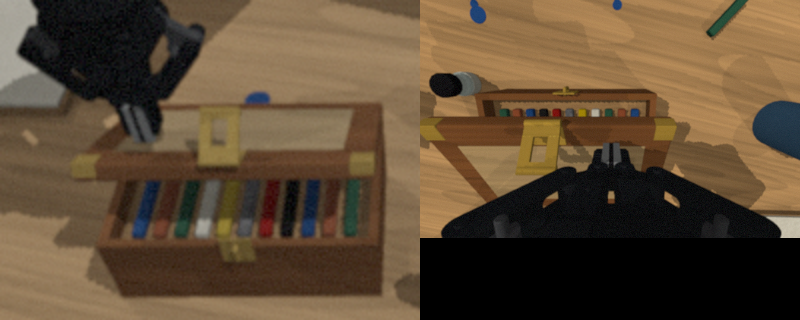

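The fingertip is just above the lid, at scene (184,160). I'll keep lowering until I see contact force.

```bash
python3 -m handwheel '[{"fingers":1,"x":0,"y":0,"z":4,"ax":0,"ay":0,"az":0},{"fingers":1,"x":0,"y":0,"z":8,"ax":0,"ay":0,"az":0}]'|grep -E "pos|force"; python3 -m handwheel '[{"fingers":1,"x":0,"y":0,"z":4,"ax":0,"ay":0,"az":0},{"fingers":1,"x":0,"y":0,"z":8,"ax":0,"ay":0,"az":0}]'|grep -E "pos|force"; python3 -m handwheel '[{"fingers":1,"x":0,"y":0,"z":3,"ax":0,"ay":0,"az":0},{"fingers":1,"x":0,"y":0,"z":6,"ax":0,"ay":0,"az":0}]'|grep -E "pos|force"
python3 - <<'E'
from h import *;import cv2
a=env.get_image("scene")[90:250,110:320];b=env.get_image("top")[140:275,335:510]
a=cv2.resize(a,None,fx=2,fy=2);b=cv2.resize(b,None,fx=2,fy=2)
P=lambda q:cv2.copyMakeBorder(q,0,320-q.shape[0],0,0,0)
cv2.imwrite("pics/s4.png",np.hstack([P(a),P(b)])[:,:,::-1])
E
```

```text
position: [519.1, -229.0, 127.9]
contact_force: [0.1, -0.2, 0.0]
gripper_force: 0.0
position: [519.0, -228.9, 119.6]
contact_force: [-0.3, 0.0, 1.7]
gripper_force: 0.7
position: [519.3, -229.1, 114.0]
contact_force: [0.4, -0.3, 1.6]
gripper_force: 0.7
```

View pics/s4.png

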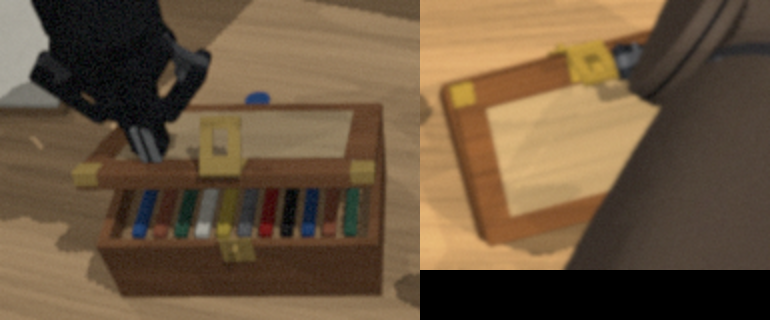

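Contact came at reading z ≈ 122, about 35 mm below the camera prediction. The finger also appears about 35 mm above its reading, so the robot's z reading and the cameras disagree by a constant. I'll calibrate by touch: press until the lid stops, since its top is at 90.

```bash
for k in 1 2; do python3 -m handwheel '[{"fingers":1,"x":0,"y":0,"z":4,"ax":0,"ay":0,"az":0},{"fingers":1,"x":0,"y":0,"z":8,"ax":0,"ay":0,"az":0}]'|grep -E "pos|force"; done; python3 -m handwheel '[{"fingers":1,"x":0,"y":0,"z":3,"ax":0,"ay":0,"az":0},{"fingers":1,"x":0,"y":0,"z":6,"ax":0,"ay":0,"az":0}]'|grep -E "pos|force"
```

```text
position: [519.2, -229.1, 105.9]
contact_force: [-0.1, 0.4, 1.7]
gripper_force: 0.7
position: [518.9, -228.9, 97.5]
contact_force: [-0.0, 0.6, 1.2]
gripper_force: 0.7
position: [518.9, -228.8, 91.5]
contact_force: [1.4, 0.3, 0.8]
gripper_force: 0.7
```

```bash
python3 -m handwheel '[{"fingers":1,"x":0,"y":0,"z":4,"ax":0,"ay":0,"az":0},{"fingers":1,"x":0,"y":0,"z":8,"ax":0,"ay":0,"az":0}]'|grep -E "pos|force";for k in 1 2 3; do python3 -m handwheel '[{"fingers":1,"x":0,"y":0,"z":2,"ax":0,"ay":0,"az":0},{"fingers":1,"x":0,"y":0,"z":4,"ax":0,"ay":0,"az":0}]'|grep -E "pos|t_force"; done
```

```text
position: [519.0, -228.9, 83.6]
contact_force: [1.4, -0.8, 1.6]
gripper_force: 0.7
position: [518.8, -228.8, 79.5]
contact_force: [0.6, 0.8, 1.6]
position: [518.9, -228.9, 75.8]
contact_force: [1.1, 0.3, 1.3]
position: [519.0, -228.9, 71.7]
contact_force: [0.6, -0.2, 1.1]
```

```bash
for k in 1 2 3 4; do python3 -m handwheel '[{"fingers":1,"x":0,"y":0,"z":1,"ax":0,"ay":0,"az":0},{"fingers":1,"x":0,"y":0,"z":2,"ax":0,"ay":0,"az":0}]'|grep -E "pos|t_force"; done;  python3 - <<'E'
from h import *;import cv2
a=env.get_image("scene")[70:250,110:330];b=env.get_image("wrist")
a=cv2.resize(a,None,fx=2,fy=2);b=cv2.resize(b,(350,219))
P=lambda q:cv2.copyMakeBorder(q,0,360-q.shape[0],0,0,0)
cv2.imwrite("pics/s5.png",np.hstack([P(a),P(b)])[:,:,::-1])
E
```

```text
position: [518.9, -228.8, 69.7]
contact_force: [1.1, 0.4, 1.3]
position: [518.9, -228.9, 67.8]
contact_force: [0.6, 0.0, 1.8]
position: [519.0, -228.9, 66.5]
contact_force: [-1.5, 2.4, 9.1]
position: [519.0, -229.0, 66.4]
contact_force: [-5.9, 3.5, 18.0]
```

View pics/s5.png

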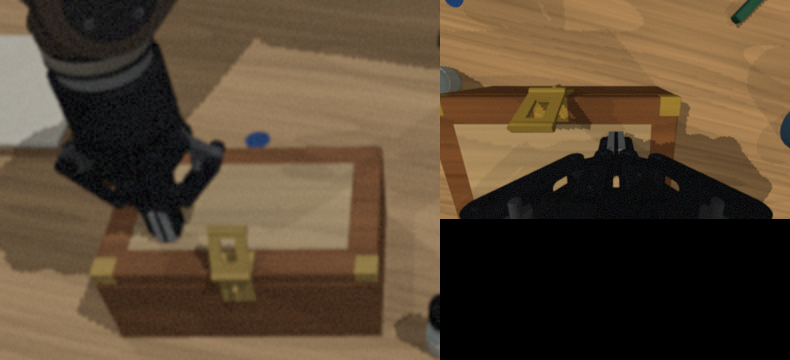

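The lid is shut: the force rises at reading z ≈ 67, so true tip height = reading + 23. The hasp is at scene (225,183)–(226,208), still leaning back. The fingertip is at about (192,188).

```bash
python3 - <<'E'
from h import *
from scipy.spatial.transform import Rotation as R
C=np.array([471.6,-178,0]);B=R.from_euler("z",.229).as_matrix()
S=lambda x,y:(110+x/2,70+y/2)
for n,p,z in(("tip",S(165,238),90),("hinge",S(231,277),92),("hasp top",S(228,227),127),("lid R front top",S(92,258),90),("lid L front top",S(380,254),90),("lidrear L",S(381,147),90),("staple",S(237,289),70),("box bottom R",S(123,337),0),("box bottom L",S(383,335),0)):
    print(n,(B.T@(plane("scene",p,z)-C)).round(1))
E
python3 g.py
```

```text
tip [ 37.9 -62.5  90. ]
hinge [81.4 -0.7 92. ]
hasp top [ 59.8   0.5 127. ]
lid R front top [  58.8 -117.8   90. ]
lid L front top [ 57.2 116.4  90. ]
lidrear L [-70.5 113.4  90. ]
staple [76.4 -0.9 70. ]
box bottom R [  75.  -115.7    0. ]
box bottom L [ 74.9 115.    0. ]
t 6.05 tcp box [ 34.6 -60.4  66.5] tool axes box
 [[ 1.     0.001 -0.001]
 [ 0.001 -1.     0.001]
 [-0.001 -0.001 -1.   ]] F box [-5.   3.9 13.9]
```

```bash
python3 -m handwheel '[{"fingers":1,"x":0,"y":0,"z":-30,"ax":0,"ay":0,"az":0},{"fingers":1,"x":0,"y":0,"z":-70,"ax":0,"ay":0,"az":0},{"fingers":1,"x":-15,"y":-30,"z":-70,"ax":0,"ay":0,"az":0},{"fingers":1,"x":-20,"y":-60,"z":-70,"ax":0,"ay":0,"az":0},{"fingers":1,"x":-20,"y":-60,"z":-70,"ax":0,"ay":0,"az":0},{"fingers":1,"x":-20,"y":-60,"z":-45,"ax":0,"ay":0,"az":0},{"fingers":1,"x":-20,"y":-60,"z":-17,"ax":0,"ay":0,"az":0},{"fingers":1,"x":-20,"y":-60,"z":-17,"ax":0,"ay":0,"az":0}]'|grep -E "time|pos|t_force"; python3 g.py
```

```text
time_s: 6.85
position: [482.5, -173.5, 76.5]
contact_force: [-1.3, 0.5, -1.5]
t 6.85 tcp box [11.7  1.9 76.5] tool axes box
 [[ 1.     0.    -0.007]
 [ 0.    -1.     0.006]
 [-0.007 -0.006 -1.   ]] F box [-1.2  0.8 -1.5]
```

```bash
python3 -m handwheel '[{"fingers":1,"x":5,"y":2,"z":0,"ax":0,"ay":0,"az":0},{"fingers":1,"x":15,"y":2,"z":0,"ax":0,"ay":0,"az":0},{"fingers":1,"x":25,"y":2,"z":0,"ax":0,"ay":0,"az":0},{"fingers":1,"x":32,"y":2,"z":0,"ax":0,"ay":0,"az":0}]'|grep -E "time|t_force"; python3 g.py|tail -1
for k in 1 2; do python3 -m handwheel '[{"fingers":1,"x":4,"y":0,"z":0,"ax":0,"ay":0,"az":0},{"fingers":1,"x":8,"y":0,"z":0,"ax":0,"ay":0,"az":0},{"fingers":1,"x":12,"y":0,"z":0,"ax":0,"ay":0,"az":0}]'|grep -E "time|t_force"; python3 g.py|sed -n '1p;4p'; done
```

```text
time_s: 7.25
contact_force: [-3.3, -1.1, 2.3]
 [ 0.001  0.002 -1.   ]] F box [-3.5 -0.3  2.3]
time_s: 7.55
contact_force: [-1.4, 0.3, 0.6]
t 7.55 tcp box [58.7 -2.2 80.9] tool axes box
 [-0. -0. -1.]] F box [-1.4  0.6  0.6]
time_s: 7.85
contact_force: [-0.2, 0.3, 0.7]
t 7.85 tcp box [70.8 -2.2 80.7] tool axes box
 [ 0. -0. -1.]] F box [-0.1  0.3  0.7]
```

```bash
for k in 1 2; do python3 -m handwheel '[{"fingers":1,"x":6,"y":-1,"z":0,"ax":0,"ay":0,"az":0},{"fingers":1,"x":12,"y":-1,"z":0,"ax":0,"ay":0,"az":0},{"fingers":1,"x":18,"y":-1,"z":0,"ax":0,"ay":0,"az":0},{"fingers":1,"x":22,"y":-1,"z":0,"ax":0,"ay":0,"az":0}]'|grep -E "time"; python3 g.py|sed -n '1p;4p'; done
python3 - <<'E'
from h import *;import cv2
a=env.get_image("scene")[110:260,170:290];b=env.get_image("wrist")
a=cv2.resize(a,None,fx=3,fy=3);b=cv2.resize(b,(430,269))
P=lambda q:cv2.copyMakeBorder(q,0,450-q.shape[0],0,0,0)
cv2.imwrite("pics/s6.png",np.hstack([P(a),P(b)])[:,:,::-1])
E
```

```text
time_s: 8.25
t 8.25 tcp box [93.3 -1.2 80.9] tool axes box
 [ 0.001  0.    -1.   ]] F box [-1.6  0.2  2. ]
time_s: 8.65
t 8.65 tcp box [112.2   0.7  78.1] tool axes box
 [-0.006 -0.003 -1.   ]] F box [0.6 0.3 0.3]
```

```bash
for k in 1 2 3; do python3 -m handwheel '[{"fingers":1,"x":0,"y":0,"z":5,"ax":0,"ay":0,"az":0},{"fingers":1,"x":0,"y":0,"z":10,"ax":0,"ay":0,"az":0},{"fingers":1,"x":0,"y":0,"z":15,"ax":0,"ay":0,"az":0},{"fingers":1,"x":0,"y":0,"z":19,"ax":0,"ay":0,"az":0}]'|grep -E "time"; python3 g.py|sed -n '1p;4p'; done
```

```text
time_s: 9.15
t 9.15 tcp box [114.5  -0.3  61.5] tool axes box
 [ 0.     0.    -1.   ]] F box [-1.  -0.3  0.8]
time_s: 9.55
t 9.55 tcp box [113.8  -0.2  42.5] tool axes box
 [-0.002 -0.    -1.   ]] F box [-2.   0.3  2.7]
time_s: 9.95
t 9.95 tcp box [ 1.145e+02 -1.000e-01  2.310e+01] tool axes box
 [ 0. -0. -1.]] F box [ 0.5 -0.5  0.8]
```

Now at tip ≈ 46 with the strap presumably behind the finger; I'll sweep inward toward the front.

```bash
python3 -m handwheel '[{"fingers":1,"x":-3,"y":0,"z":0,"ax":0,"ay":0,"az":0},{"fingers":1,"x":-6,"y":0,"z":0,"ax":0,"ay":0,"az":0},{"fingers":1,"x":-9,"y":0,"z":0,"ax":0,"ay":0,"az":0},{"fingers":1,"x":-12,"y":0,"z":0,"ax":0,"ay":0,"az":0}]'|grep -E "time"; python3 g.py|sed -n '1p;4p'
for k in 1 2 3 4; do python3 -m handwheel '[{"fingers":1,"x":-1,"y":0,"z":0,"ax":0,"ay":0,"az":0},{"fingers":1,"x":-2,"y":0,"z":0,"ax":0,"ay":0,"az":0}]'|grep -E "time"; python3 g.py|sed -n '1p;4p'; done
```

```text
time_s: 10.35
t 10.35 tcp box [102.2  -0.3  24. ] tool axes box
 [ 0.  0. -1.]] F box [ 1.8  0.6 -0.9]
time_s: 10.55
t 10.55 tcp box [100.3  -0.3  24. ] tool axes box
 [ 0.  0. -1.]] F box [ 0.4  0.9 -0.4]
time_s: 10.75
t 10.75 tcp box [98.5 -0.3 23.9] tool axes box
 [ 0.  0. -1.]] F box [ 1.7  0.  -0.6]
time_s: 10.95
t 10.95 tcp box [98.1 -0.5 24.2] tool axes box
 [ 0.004  0.001 -1.   ]] F box [10.   0.8 -2.3]
time_s: 11.15
t 11.15 tcp box [98.3 -0.9 25. ] tool axes box
 [ 0.01   0.003 -1.   ]] F box [13.8  2.  -3.8]
```

It stopped firmly at x ≈ 98 (expected 97), so the hasp is seated. I'll back off and look.

```bash
python3 -m handwheel '[{"fingers":1,"x":0,"y":0,"z":0,"ax":0,"ay":0,"az":0},{"fingers":1,"x":0,"y":0,"z":0,"ax":0,"ay":0,"az":0},{"fingers":1,"x":20,"y":0,"z":0,"ax":0,"ay":0,"az":0},{"fingers":1,"x":50,"y":0,"z":0,"ax":0,"ay":0,"az":0},{"fingers":1,"x":70,"y":0,"z":-20,"ax":0,"ay":0,"az":0},{"fingers":1,"x":70,"y":20,"z":-60,"ax":0,"ay":0,"az":0},{"fingers":1,"x":70,"y":60,"z":-90,"ax":0,"ay":0,"az":0},{"fingers":1,"x":70,"y":100,"z":-100,"ax":0,"ay":0,"az":0}]'|grep -E "time|pos"
python3 -m handwheel '[{"fingers":1,"x":0,"y":40,"z":0,"ax":0,"ay":0,"az":0},{"fingers":1,"x":0,"y":60,"z":0,"ax":0,"ay":0,"az":0},{"fingers":1,"x":0,"y":60,"z":0,"ax":0,"ay":0,"az":0},{"fingers":1,"x":0,"y":60,"z":0,"ax":0,"ay":0,"az":0}]'|grep -E "time|pos|t_force"
python3 - <<'E'
from h import *;import cv2
a=env.get_image("scene")[130:260,150:320];b=env.get_image("top")[140:275,335:510]
a=cv2.resize(a,None,fx=2.6,fy=2.6);b=cv2.resize(b,None,fx=2,fy=2)
P=lambda q:cv2.copyMakeBorder(q,0,340-q.shape[0],0,0,0)
cv2.imwrite("pics/s7.png",np.hstack([P(a),P(b)])[:,:,::-1])
E
```

```text
time_s: 11.95
position: [656.8, -239.7, 129.1]
time_s: 12.35
position: [667.5, -296.5, 123.2]
contact_force: [0.3, 0.6, -0.1]
```

View pics/s7.png

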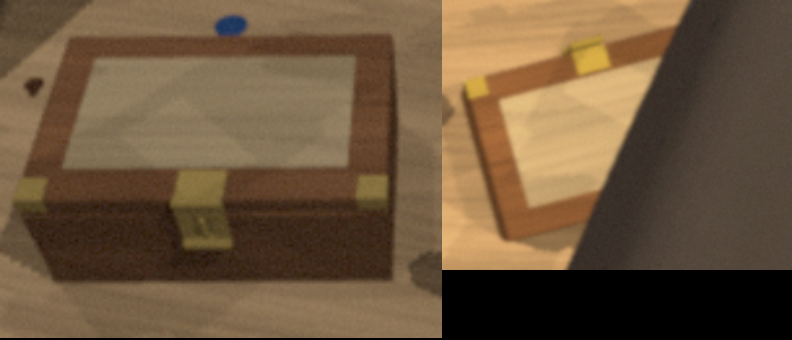

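The lid is flat, and the hasp hangs against the front over the staple (crop (205,205)–(207,245)). The arm is clear.

```bash
python3 -c "
from station import env
print(env.get_obs()['joint_velocities'].round(3)); print(env.hand_in())"
```

```text
[ 0.008 -0.006  0.002 -0.    -0.003 -0.001]
the job is handed in; nothing more can be done
None
```

I handed the job in at about 12.5 s: the larger box's lid is pressed shut, its hasp lies against the front over the staple, and the arm stayed well away from the smaller box (no verdict was returned).

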